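# Nest a set of turned beakers on the part-present fixture

## Task

Put the large turned beaker upright in the fixture's round cradle so that it stands on the cradle's floor and holds the sensing pin down, with the medium beaker nested in it and the small beaker nested in the medium one, each sunk fully home with its collar sitting flat on the rim below. Lower the beakers in rather than dropping them, and leave the other things on the bench where they are.

Things in the scene. Friction and masses are not known exactly. Their poses are not given: they have to be found in the camera images.
- large_mid (a point): Centre (on axis, half-way up) of the large beaker: pale turned wood, upright, 110 mm tall, z up. Top 34 mm: straight round collar, dia 68 mm (its underside, the shoulder, 76 mm above the foot). Body tapers below from dia 58 at the shoulder to 43 at the foot. Mouth 55 mm wide, inside tapers alike, 100 mm deep: takes the medium body with 1.5 to 2 mm spare all round. 0.14 kg. Beakers swap places.
- medium_mid (a point): Centre (on axis, half-way up) of the medium beaker, same wood and shape, 88 mm tall: collar dia 61 mm, 32 mm tall, its shoulder 56 mm above the foot; body dia 51 at the shoulder to 40 at the foot; mouth 47 mm. 0.09 kg. Home in the large one: shoulder flat on its rim, this centre 43 mm above the large one's centre, foot hanging clear of the floor inside.
- small_mid (a point): Centre (on axis, half-way up) of the small beaker, same wood and shape, 70 mm tall: collar dia 54 mm, 32 mm tall, its shoulder 38 mm above the foot; body dia 43 at the shoulder to 36 at the foot, 1.5 to 2 mm spare all round in the medium one. 0.06 kg. Home in the medium one: shoulder flat on its rim, this centre 41 mm above the medium one's centre.
- cradle_floor (a point): Centre of the cradle's floor, the top of the fixture's grey plate (150 x 110 x 18 mm, fixed, floor 18 mm above the bench). Round it an aluminium ring 22 mm tall, 65 mm outside, inside tapering from 55 mm wide at the top to 49 at the floor: takes the large beaker's foot with 2 to 3 mm spare all round. z up; a small black sensor box lies 55 mm along x.
- pin (a joint): Sensing pin, dia 12 mm, in the middle of the cradle's floor: 0 is up (standing 6 mm above the floor), 0.006 m is fully down. Light spring: fully down takes 0.6 N, so the large beaker's own weight holds it down.
- sanding_block: Bystander: cork sanding block 70 x 45 x 30 mm, origin under its centre.
- wax_tin: Bystander: bare round metal tin 76 mm across, 45 mm tall, origin under its centre.
- mill: Bystander: dark turned pepper mill, solid, 56 mm across, 148 mm tall, origin under its centre.
- bowl_blank: Bystander: solid round wooden bowl blank 120 mm across, 45 mm tall, origin under its centre.
- chuck: Bystander: steel lathe chuck 90 mm across, about 70 mm tall, origin under its centre.
- depth_gauge: Bystander: steel depth gauge lying flat: a dark bar 120 mm along y crossed by a thin rod 130 mm long, origin under the bar's centre.

How it is judged:
By the outcome, as a careful person would: the job done as asked, in the order asked, and still so for the second after the job is handed in, with the robot touching nothing.
It also fails if it takes over 72 s, if anything falls off the work surface, if the arm or the gripper's body presses on something with over 40 N, if the wrist force passes 120 N, or if a joint passes its speed limit or range.

## Robot

A 7-joint arm with a two-finger parallel gripper is mounted at the origin on the work surface. World frame = base frame: x ahead of the robot, y to its left, z up, the work surface at z = 0. Lengths are in m, angles in degrees, forces in N, time in s.
With the tool pointing down it reaches from about 0.425 to 0.875 m from the base axis. Payload 4.7 kg.
Tool frame: the origin (TCP) lies midway between the tips of the shut fingers; the grasp point (between the pads) lies 19 mm behind it; z points along the fingers, y is the line along which they close (so a half turn about z gives the same grasp; the last joint's range is limited). The gripper opens to 87 mm and grips with 3 to 60 N. Pads are 19 mm wide; open, the fingers measure 117 mm over their backs; the gripper's body (75 mm by 190 mm) begins 51 mm behind the grasp point.
Start: joints at [66.068, 18.392, -4.016, 83.108, 1.295, 78.541, -3.26], TCP at [0.272, -0.59, 0.223] pointing down, gripper open.
Joint ranges: [-163.93, 163.93], [-17.29, 119.83], [-79.2, 71.16], [3.27, 140.29], [-89.18, 269.18], [5.43, 117.66], [-154.24, 154.24]. Speed limits (degrees/s): [147.25, 147.25, 180, 180, 180, 180, 180].

## Interface

Orientations are given as [roll, pitch, yaw] about the fixed x, y, z axes, in that order (R = Rz(yaw) Ry(pitch) Rx(roll)).
In Python, from cell import env, viewer, boxes_of, masks_of gives the robot as it stands. The module is installed in compiled form; this text tells all that it offers.
- The arm moves only by the tool apply_moves, never from a script. Its argument "moves" is a list of rows, each a list of 7 numbers: the shift along the tool's x, y, z scaled (see below), then the turn, a rotation vector about the tool's x, y, z scaled (see below), then the opening, from 0 (shut) to 1 (fully open). A call has 1 to 20 rows; each row is the pose to reach, as a shift and turn from the pose commanded when the call began, along the tool's axes at that moment; what a row does not reach only later rows make up. The controller multiplies each number of a shift by 0.2 m and each number of a turn by 1.5 rad. A row lasts 1/10 s, in which the tool goes at most 50 mm and 8.59 degrees, less where a joint would pass 70% of its speed; a pose out of reach is approached as far as the arm can. A call with a number of a shift or a turn outside -1 to 1 is refused whole. A call with a gripper value outside its range is refused whole. The fingers move at their own pace and stop on an object; "grip_force" is the grip in N (left out, the last holds). Time passes only in rows, so rows that repeat a pose let the fingers close. It gives the time, the measured TCP pose, the force, the opening and the grip force at its end, in the units of the state.
- env.get_obs(): the state, without advancing time (a new reading comes with each control period).
- viewer.read_camera(name): name is "scene" or "side" or "wrist"; returns the picture (384x512x3 uint8, red, green, blue); there is no depth.
- viewer.get_calibration(name): a dict with "fov_y" (degrees; the focal length in pixels is half the picture's height over the tangent of half this angle, whatever the lens; pixels are square), "cx", "cy" (the principal point, pixels), "position" and "orientation" of the camera in the world. Camera axes: x right, y up, looking along -z (the intrinsics and any distortion apply to the point x, -y, -z); pixel columns grow to the right and rows downward; lengths in m; the calibration is good to about 2 mm. The wrist camera is an equidistant fisheye: a pixel r from the principal point sees the ray r / f radians off the axis. A picture is of the moment at which its call begins: read the wrist's pose just before it. get_calibration takes no time and is no camera call; for the wrist camera it gives the pose at the moment of the call.
- env.sign_off(): hands the job in; it is judged then, once.
Trained networks look in the newest picture that a camera, given by its name, has taken for a name from the list of things; names that differ only in an ending like _2 or _b are one class to them, and where a whole thing is asked for, a point or a joint stands for the part that bears it (a point fixed in the world has none). Each returns a list of dicts, best first, with "conf" (0 to 1); they miss things now and then, are a little off and sometimes report something else, mostly with a low value. They report only what shows in the picture. A call takes as long as a camera call.
- boxes_of(camera, target): "location" ([column, row] in pixels, amid what is visible of it).
- masks_of(camera, target): "pixels" (384x512 bool, what is visible of it) and "location" ([column, row] in pixels, amid what is visible of it).
The state is a dict: "time_s": time; "qpos": joint angles; "joint_velocities": joint speeds; "effort": joint torques, N m; "tool_pos": TCP position; "tool_rot": TCP orientation; "force": force on the tool from outside, world axes, zero at the start; "wrist_torque": the same for the moment, N m; "grip_width": finger opening in m; "grasp_force": force on a finger pad.
Only numpy, scipy, OpenCV 4.12 (cv2) and the standard library are available. Lean on these libraries where they do the work, as an engineer would, in place of code of your own. Each camera call takes 0.05 s, during which the arm holds its last target. There are 200 camera calls.

## Working session

There is one attempt and no reset: what is moved stays moved. The work goes in short steps, Python scripts to look and compute and a tool call to move; the robot and the scene stay as the last step left them, time stands still between calls to the robot, and variables do not carry over. Pictures are saved under pics/ and viewed, at most 10 in all, crops included, and the job is handed in when it is done.

Besides the shell and the picture viewer there is one more tool, called after "Emit:" in YAML: its name, and indented under it one key for each argument. apply_moves: Moves the arm, as the interface text tells. Shifts and turns lie within -1 to 1; 1 stands for 0.2 m of shift or 1.5 rad of turn. Its arguments: {"type":"object","properties":{"moves":{"type":"array","items":{"type":"array","items":{"type":"number","minimum":-1,"maximum":1}}},"grip_force":{"type":"number"}},"required":["moves"]}

```bash
mkdir -p pics
cat > h.py <<'E'
import numpy as np, cv2
from cell import env, viewer, boxes_of, masks_of
from scipy.spatial.transform import Rotation as R
def rot(o):
    o=np.array(o,float)
    if o.shape==(3,3): return o
    if o.size==4: raise Exception('quat %s'%o)
    return R.from_euler('xyz',o,degrees=True).as_matrix()
def ray(cal,name,px):
    f=192/np.tan(np.radians(cal['fov_y'])/2)
    u=np.array([px[0]-cal['cx'],px[1]-cal['cy']])
    if name=='wrist':
        r=np.hypot(*u);t=r/f
        d=np.array([*(u/max(r,1e-9)*np.sin(t)),np.cos(t)])
    else: d=np.array([u[0]/f,u[1]/f,1])
    d=d*[1,-1,-1]
    return np.array(cal['position']),rot(cal['orientation'])@d
def atz(cal,name,px,z):
    p,d=ray(cal,name,px); return p+d*(z-p[2])/d[2]
def proj(cal,name,P):
    q=(rot(cal['orientation']).T@(np.array(P)-cal['position']))*[1,-1,-1]
    f=192/np.tan(np.radians(cal['fov_y'])/2)
    if name=='wrist':
        t=np.arctan2(np.hypot(q[0],q[1]),q[2]);u=q[:2]/np.hypot(q[0],q[1])*t*f
    else: u=q[:2]/q[2]*f
    return u+[cal['cx'],cal['cy']]
E
python3 - <<'E'
from h import *
ims=[]
for n in ['scene','side','wrist']:
    print(n,viewer.get_calibration(n))
    im=viewer.read_camera(n); cv2.imwrite(f'pics/{n}0.png',im[...,::-1])
    for t in ['large_mid','medium_mid','small_mid','cradle_floor','pin']:
        print(n,t,[(np.round(b['location'],1).tolist(),round(b['conf'],2)) for b in boxes_of(n,t)][:3])
o=env.get_obs();print(o)
E
```

```text
scene {'fov_y': 53.03399902561175, 'cx': 255.6954279143785, 'cy': 190.07461304410143, 'position': array([ 1.30779778, -0.31605046,  0.5584639 ]), 'orientation': array([56.36901301,  0.93274211, 64.75501664])}
scene large_mid []
scene medium_mid [([199.2, 210.8], 0.84)]
scene small_mid [([139.6, 180.5], 0.86)]
scene cradle_floor []
scene pin []
side {'fov_y': 47.220384122151266, 'cx': 252.33934814285936, 'cy': 189.890872394153, 'position': array([ 0.53522619, -0.70572213,  0.94121676]), 'orientation': array([39.08637941,  0.32233643, -7.10695918])}
side large_mid [([182.0, 126.4], 0.94), ([330.3, 244.1], 0.59)]
side medium_mid [([269.0, 236.4], 0.8)]
side small_mid [([185.3, 281.5], 0.64), ([232.0, 181.1], 0.57)]
side cradle_floor [([233.3, 182.3], 0.67)]
side pin []
wrist {'fov_y': 65.70646984690485, 'cx': 256.57821978913677, 'cy': 190.11393149430364, 'position': array([ 0.33921225, -0.5586137 ,  0.38482763]), 'orientation': array([-1.58499905e+01,  1.98482246e-02, -6.52944264e+01])}
wrist large_mid []
wrist medium_mid []
wrist small_mid []
wrist cradle_floor []
wrist pin []
{'time_s': 0.9, 'qpos': array([66.068552  , 18.39146792, -4.01613325, 83.10676874,  1.2972905 ,
       78.53823261, -3.25986591]), 'joint_velocities': array([-0.00783461,  0.05908827, -0.02684495, -0.05011024,  0.03382989,
       -0.01441334, -0.03616565]), 'effort': array([-1.09511911e-04, -4.91089046e+01, -4.02902830e-01, -3.12768102e+01,
       -6.36380422e-02,  3.35980346e-02,  7.32047852e-06]), 'tool_pos': array([ 0.27199935, -0.59040259,  0.22259858]), 'tool_rot': array([1.79991214e+02, 4.77465094e-03, 2.47408472e+01]), 'force': array([-0.47579236, -0.25315975,  0.46978192]), 'wrist_torque': array([-0.05242085, -0.01482438,  0.02155733]), 'grasp_force': 0.0, 'grip_width': 0.08673566588584992}
```

View pics/scene0.png

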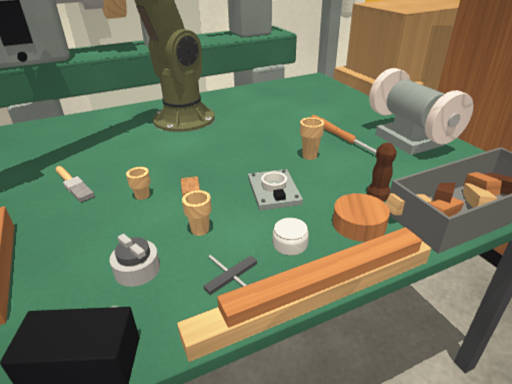

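View pics/side0.png

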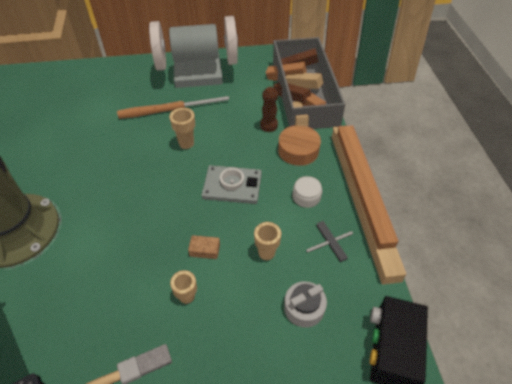

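```bash
cat >> h.py <<'E'
from scipy.optimize import minimize
BK={'large':(.110,.076,.068,.058,.043),'medium':(.088,.056,.061,.051,.040),'small':(.070,.038,.054,.043,.036)}
th=np.linspace(0,2*np.pi,48,endpoint=False)
def circ(x,y,z,d): return [(x+d/2*np.cos(a),y+d/2*np.sin(a),z) for a in th]
def sil(cal,n,k,x,y,z=0):
    H,s,dc,ds,df=BK[k]
    m=np.zeros((384*2,512*2),np.uint8)
    for part in (circ(x,y,z,df)+circ(x,y,z+s,ds),circ(x,y,z+s,dc)+circ(x,y,z+H,dc)):
        p=np.array([proj(cal,n,q) for q in part])*2+.5
        cv2.fillConvexPoly(m,cv2.convexHull(np.round(p*16).astype(np.int32)),1,shift=4)
    return m
def fit(cams,k,x0,z=0):
    obs=[(n,viewer.get_calibration(n),cv2.resize(M.astype(np.uint8),(1024,768),interpolation=cv2.INTER_NEAREST)) for n,M in cams]
    def c(v):
        r=0
        for n,cal,M in obs:
            S=sil(cal,n,k,v[0],v[1],z); r+=1-(S&M).sum()/(S|M).sum()
        return r/len(obs)
    r=minimize(c,x0,method='Nelder-Mead',options=dict(initial_simplex=[x0,np.add(x0,[.012,0]),np.add(x0,[0,.012])],xatol=1e-4,fatol=1e-4))
    return r.x,r.fun
E
python3 - <<'E'
from h import *
C={n:viewer.get_calibration(n) for n in ['scene','side']}
seed={'large':dict(side=(182,128),scene=(311,138)),'medium':dict(side=(267,241),scene=(199,213)),'small':dict(side=(183,287),scene=(139,183))}
for k in BK:
    ms=[];
    for n in C:
        viewer.read_camera(n)
        L=[b for b in masks_of(n,k+'_mid') if np.hypot(*(np.array(b['location'])-seed[k][n]))<15]
        if not L:
            for k2 in BK:
                L+=[b for b in masks_of(n,k2+'_mid') if np.hypot(*(np.array(b['location'])-seed[k][n]))<15]
        if L: ms.append((n,L[0]['pixels']))
        print(k,n,atz(C[n],n,seed[k][n],.05).round(3),[ (l['conf'],l['pixels'].sum()) for l in L[:1]])
    x0=atz(C['side'],'side',seed[k]['side'],BK[k][0]/2)[:2]
    print(k,fit(ms,k,x0),[fit([m],k,x0) for m in ms])
for n,p in (('scene',(274,180)),('side',(232,178))): print('ring',atz(C[n],n,p,.04))
for n,p in (('scene',(280,195)),('side',(252,182))): print('box',atz(C[n],n,p,.03))
for t,p in dict(mill=(384,170),sanding_block=(190,185),wax=(290,237),blank=(361,217),chuck=(134,262),gauge=(231,274)).items(): print(t,atz(C['scene'],'scene',p,.02).round(3))
E
```

```text
large scene [0.433 0.269 0.05 ] [(0.74, np.int64(769))]
large side [0.443 0.274 0.05 ] [(0.79, np.int64(736))]
large (array([0.44874054, 0.25867754]), np.float64(0.09074922594015633)) [(array([0.45068354, 0.25570793]), np.float64(0.06987295825771322)), (array([0.44924309, 0.26324884]), np.float64(0.0724683544303798))]
medium scene [ 0.639 -0.148  0.05 ] [(0.6, np.int64(986))]
medium side [ 0.635 -0.147  0.05 ] [(0.83, np.int64(755))]
medium (array([ 0.63478697, -0.14885774]), np.float64(0.07376955579233568)) [(array([ 0.63552236, -0.14984003]), np.float64(0.06948711888442449)), (array([ 0.63511152, -0.14706918]), np.float64(0.047333543704638714))]
small scene [ 0.454 -0.242  0.05 ] [(0.75, np.int64(610))]
small side [ 0.433 -0.242  0.05 ] [(0.78, np.int64(619))]
small (array([ 0.43568759, -0.24008897]), np.float64(0.06828769841560411)) [(array([ 0.43676107, -0.24070911]), np.float64(0.048183254344391746)), (array([ 0.43566594, -0.23833562]), np.float64(0.07511210762331844))]
ring [0.57827074 0.06979431 0.04      ]
ring [0.5713529  0.06948875 0.04      ]
box [0.63146269 0.0586157  0.03      ]
box [0.62421399 0.05688194 0.03      ]
mill [0.639 0.375 0.02 ]
sanding_block [ 0.474 -0.121  0.02 ]
wax [0.768 0.01  0.02 ]
blank [0.779 0.188 0.02 ]
chuck [ 0.697 -0.305  0.02 ]
gauge [ 0.812 -0.144  0.02 ]
```

Emit:
apply_moves:
  moves:
    - [1,-1,0,0,0,0,1]
    - [1,-1,0,0,0,0,1]
    - [1,-1,0,0,0,0,1]
    - [1,-1,0,0,0,0,1]
    - [1,-1,0,0,0,0,1]
    - [1,-1,0,0,0,0,1]
  grip_force: 25

```text
time_s: 2.1
tool_pos: [0.3715, -0.3212, 0.2229]
tool_rot: [180.0, -0.0, 25.0]
force: [0.1, 0.8, 0.3]
grip_width: 0.0869
grasp_force: 0.0
```

Emit:
apply_moves:
  moves:
    - [1,-0.75,0,0,0,0,1]
    - [1,-0.75,0,0,0,0,1]
    - [1,-0.75,0,0,0,0,1]
    - [1,-0.75,0,0,0,0,1]
    - [1,-0.75,0,0,0,0,1]
    - [1,-0.75,0,0,0,0,1]

```text
time_s: 2.7
tool_pos: [0.4917, -0.0968, 0.2233]
tool_rot: [-179.9, -0.2, 25.4]
force: [-0.3, 0.2, 1.0]
grip_width: 0.0873
grasp_force: 0.0
```

Emit:
apply_moves:
  moves:
    - [0.5,-1,0,0,0,0,1]
    - [0.5,-1,0,0,0,0,1]
    - [0.5,-1,0,0,0,0,1]
    - [0.5,-1,0,0,0,0,1]
    - [0.5,-1,0,0,0,0,1]

```text
time_s: 3.2
tool_pos: [0.4952, 0.1235, 0.2231]
tool_rot: [-179.9, -0.1, 25.1]
force: [-0.4, 0.8, -0.3]
grip_width: 0.0873
grasp_force: 0.0
```

Emit:
apply_moves:
  moves:
    - [0.08,-0.73,0,0,0,0,1]
    - [0.08,-0.73,0,0,0,0,1]
    - [0.08,-0.73,0,0,0,0,1]
    - [0.08,-0.73,0,0,0,0,1]
    - [0.08,-0.73,0,0,0,0,1]
    - [0.08,-0.73,0,0,0,0,1]

```text
time_s: 3.8
tool_pos: [0.4502, 0.2559, 0.2223]
tool_rot: [179.9, 0.0, 24.6]
force: [-0.4, 0.0, 0.6]
grip_width: 0.0868
grasp_force: 0.0
```

Run:
```python
from h import *
c=viewer.get_calibration('wrist');im=viewer.read_camera('wrist');cv2.imwrite('pics/w1.png',im[...,::-1])
for b in masks_of('wrist','large_mid')[:2]: print(b['location'],b['conf'],b['pixels'].sum(), fit([('wrist',b['pixels'])],'large',[.449,.259]))
print(proj(c,'wrist',(.449,.259,.11)),env.get_obs()['tool_pos'])
```

```text
[252.1, 181.4] 0.76 3896 (array([0.44862411, 0.25814487]), np.float64(0.04358502148557397))
[253.96501067 186.21156248] [0.45031439 0.25573624 0.22234138]
```

View pics/w1.png

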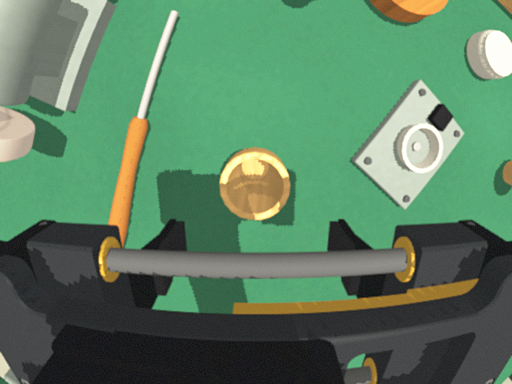

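Emit:
apply_moves:
  moves:
    - [0,-0.015,0,0,0,0,1]
    - [0,-0.015,0.2,0,0,0,1]
    - [0,-0.015,0.4,0,0,0,1]
    - [0,-0.015,0.55,0,0,0,1]
    - [0,-0.015,0.65,0,0,0,1]
    - [0,-0.015,0.71,0,0,0,1]
    - [0,-0.015,0.71,0,0,0,1]
    - [0,-0.015,0.71,0,0,0,0]
    - [0,-0.015,0.71,0,0,0,0]
    - [0,-0.015,0.71,0,0,0,0]
    - [0,-0.015,0.71,0,0,0,0]
    - [0,-0.015,0.71,0,0,0,0]
    - [0,-0.015,0.71,0,0,0,0]
  grip_force: 25

```text
time_s: 5.2
tool_pos: [0.4491, 0.2606, 0.0815]
tool_rot: [180.0, -0.1, 24.7]
force: [-0.3, -1.8, 5.6]
grip_width: 0.0677
grasp_force: 24.9
```

Emit:
apply_moves:
  moves:
    - [0,0,-0.1,0,0,0,0]
    - [0,0,-0.3,0,0,0,0]
    - [0,0,-0.5,0,0,0,0]
    - [0.03,0.2,-0.6,0,0,0,0]
    - [0.08,0.4,-0.6,0,0,0,0]
    - [0.12,0.6,-0.6,0,0,0,0]
    - [0.15,0.7,-0.6,0,0,0,0]
    - [0.15,0.75,-0.6,0,0,0,0]
    - [0.15,0.75,-0.6,0,0,0,0]
    - [0.15,0.75,-0.6,0,0,0,0]

```text
time_s: 6.2
tool_pos: [0.5369, 0.1389, 0.2003]
tool_rot: [-179.9, 0.0, 24.9]
force: [-0.2, 0.5, -1.9]
grip_width: 0.0676
grasp_force: 24.9
```

Run:
```python
from h import *
c=viewer.get_calibration('wrist');im=viewer.read_camera('wrist');cv2.imwrite('pics/w2.png',im[...,::-1])
print(c,env.get_obs()['tool_pos'])
print(proj(c,'wrist',(.573,.07,.04)))
for n in ('large_mid','pin','cradle_floor'):print([(b['location'],b['conf']) for b in boxes_of('wrist',n)][:3])
```

```text
{'fov_y': 65.70646984690485, 'cx': 256.57821978913677, 'cy': 190.11393149430364, 'position': array([0.60415208, 0.17062492, 0.36246107]), 'orientation': array([-15.88605067,   0.10631057, -65.14537279])} [0.53683741 0.13913764 0.20044025]
[326.33122349 172.09392301]
[([254.8, 231.3], 0.91)]
[([490.7, 94.1], 0.53), ([320.2, 171.0], 0.44)]
[([321.7, 157.4], 0.68)]
```

View pics/w2.png

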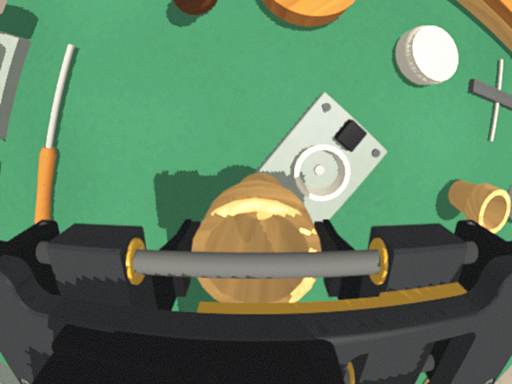

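```bash
cat >> h.py <<'E'
def rect(im,c,x,y,z,h=.05,s=.00025):
    g=np.arange(-h,h,s); X,Y=np.meshgrid(x+g,y+g)
    P=(np.stack([X,Y,np.full_like(X,z)],-1)-c['position'])@rot(c['orientation'])*[1,-1,-1]
    f=192/np.tan(np.radians(c['fov_y'])/2); r=np.hypot(P[...,0],P[...,1]); t=np.arctan2(r,P[...,2])
    mx=(P[...,0]/r*t*f+c['cx']).astype(np.float32); my=(P[...,1]/r*t*f+c['cy']).astype(np.float32)
    return cv2.remap(im,mx,my,cv2.INTER_LINEAR),g
def edgefit(im,c,x,y,z,rads,h=.05,sign=None,search=.008,occ=None):
    """best centre: summed |radial derivative| at given radii"""
    G,g=rect(im,c,x,y,z,h); G=cv2.GaussianBlur(cv2.cvtColor(G,cv2.COLOR_RGB2GRAY).astype(np.float32),(0,0),4)
    gx=cv2.Sobel(G,cv2.CV_32F,1,0);gy=cv2.Sobel(G,cv2.CV_32F,0,1)
    a=np.linspace(0,2*np.pi,180,endpoint=False); best=[]
    for dx in np.arange(-search,search+1e-9,.0005):
        for dy in np.arange(-search,search+1e-9,.0005):
            s=0
            for r,sg in rads:
                i=np.clip(((dx+r*np.cos(a)+h)/.00025).astype(int),0,len(g)-1); j=np.clip(((dy+r*np.sin(a)+h)/.00025).astype(int),0,len(g)-1)
                d=(gx[j,i]*np.cos(a)+gy[j,i]*np.sin(a))*sg
                s+=np.minimum(np.maximum(d,0),np.percentile(np.abs(gx),98)).mean()
            best.append((s,x+dx,y+dy))
    return max(best),G
E
python3 - <<'E'
from h import *
c=viewer.get_calibration('wrist');im=cv2.imread('pics/w2.png')[...,::-1].copy()
b,G=edgefit(im,c,.571,.071,.04,[(.0325,-1),(.0275,1)]); print('ring',b)
print('outer',edgefit(im,c,.571,.071,.04,[(.0325,-1)])[0],'inner',edgefit(im,c,.571,.071,.04,[(.0275,1)])[0],'floor',edgefit(im,c,.571,.071,.018,[(.0245,1)])[0])
print('pin at z.024',atz(c,'wrist',(319.5,170.5),.024))
print('ring px proj',proj(c,'wrist',(b[1],b[2],.04)))
viewer.read_camera('wrist'); M=masks_of('wrist','large_mid')[0]['pixels']; t=env.get_obs()['tool_pos']; z=t[2]-.0815
M=M.copy();M[212:]=0
def cost(v):
    S=sil(c,'wrist','large',v[0],v[1],z)[::2,::2].copy();S[212:]=0
    return 1-(S&M).sum()/(S|M).sum()
x0=t[:2]
r=minimize(cost,x0,method='Nelder-Mead',options=dict(initial_simplex=[x0,np.add(x0,[.008,0]),np.add(x0,[0,.008])],xatol=1e-4,fatol=1e-4))
print('held',r.x,r.fun,'tool',t)
R0=rot(env.get_obs()['tool_rot']); print('held rel tool',R0.T@np.append(r.x-t[:2],0)*1000)
d=np.array([b[1],b[2],0])-[*t[:2],0]; print('ring rel tool mm',R0.T@d*1000)
E
```

```text
ring (np.float64(54.50725536910842), np.float64(0.571), np.float64(0.07350000000000001))
outer (np.float64(27.60919200436297), np.float64(0.571), np.float64(0.07300000000000001)) inner (np.float64(27.981584027618247), np.float64(0.571), np.float64(0.07350000000000001)) floor (np.float64(16.759902585145372), np.float64(0.572), np.float64(0.063))
pin at z.024 [0.57028395 0.07265809 0.024     ]
ring px proj [322.00908934 172.59992588]
held [0.53558772 0.13788622] 0.029874848607186144 tool [0.53772149 0.13775055 0.20069956]
held rel tool [-1.87940506e+00 -1.01943066e+00 -6.19784886e-04]
ring rel tool mm [3.21121516e+00 7.22860947e+01 1.65688448e-02]
```

Run:
```python
from h import *
c=viewer.get_calibration('wrist');t=env.get_obs();im=viewer.read_camera('wrist')
b,G=edgefit(im,c,.571,.071,.04,[(.0325,-1),(.0275,1)],search=.005); print('ring',b)
M=masks_of('wrist','large_mid')[0]['pixels'].copy(); z=t['tool_pos'][2]-.0815
M[212:]=0
def cost(v):
    S=sil(c,'wrist','large',v[0],v[1],z)[::2,::2].copy();S[212:]=0
    return 1-(S&M).sum()/(S|M).sum()
x0=t['tool_pos'][:2]
r=minimize(cost,x0,method='Nelder-Mead',options=dict(initial_simplex=[x0,np.add(x0,[.008,0]),np.add(x0,[0,.008])],xatol=1e-4,fatol=1e-4))
R0=rot(t['tool_rot'])
print(t['tool_pos'],t['tool_rot'],t['joint_velocities'].round(2),'held rel tool',R0.T@np.append(r.x-x0,0)*1000,r.fun)
print('ring rel tool mm',R0.T@(np.array([b[1],b[2],0])-[*x0,0])*1000)
s=np.array(viewer.read_camera('side')); cs=viewer.get_calibration('side')
```

```text
ring (np.float64(53.40301249818211), np.float64(0.57), np.float64(0.07399999999999998))
[0.53772149 0.13775055 0.20069956] [ 1.79987403e+02 -1.20619234e-02  2.48382361e+01] [ 0.27  0.17  0.42 -0.06  0.09  0.08 -0.01] held rel tool [-1.80915250e+00 -2.98074582e-01 -4.46397970e-04] 0.027599999999999958
ring rel tool mm [2.51374671e+00 7.14122883e+01 1.62298985e-02]
```

Emit:
apply_moves:
  moves:
    - [0.01,0.2,0,0,0,0,0]
    - [0.022,0.32,0,0,0,0,0]
    - [0.022,0.358,0.1,0,0,0,0]
    - [0.022,0.358,0.25,0,0,0,0]
    - [0.022,0.358,0.34,0,0,0,0]
    - [0.022,0.358,0.36,0,0,0,0]
    - [0.022,0.358,0.36,0,0,0,0]
    - [0.022,0.358,0.36,0,0,0,0]

```text
time_s: 7.45
tool_pos: [0.5729, 0.0739, 0.1298]
tool_rot: [180.0, -0.1, 24.8]
force: [-0.2, 0.9, -1.1]
grip_width: 0.0676
grasp_force: 24.9
```

Run:
```python
from h import *
im=viewer.read_camera('wrist');sd=viewer.read_camera('side');sc=viewer.read_camera('scene')
z=lambda a,u,v:cv2.resize(a[v-48:v+48,u-48:u+48],(380,380),interpolation=cv2.INTER_CUBIC)
cv2.imwrite('pics/p3.png',np.hstack([z(sd,235,165),z(sc,272,165)])[...,::-1]);o=env.get_obs();print(o['tool_pos'],o['force'],o['tool_rot'])
```

```text
[0.57290828 0.07381971 0.12981707] [ 0.6049536   0.22256054 -0.34697829] [ 1.79943109e+02 -1.11511588e-01  2.47474423e+01]
```

View pics/p3.png

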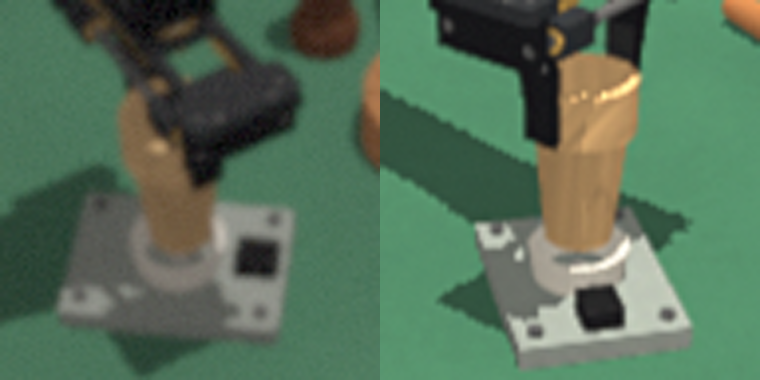

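Emit:
apply_moves:
  moves:
    - [0,0,0.03,0,0,0,0]
    - [0,0,0.06,0,0,0,0]
    - [0,0,0.08,0,0,0,0]
    - [0,0,0.1,0,0,0,0]
    - [0,0,0.115,0,0,0,0]
    - [0,0,0.13,0,0,0,0]
    - [0,0,0.14,0,0,0,0]
    - [0,0,0.145,0,0,0,0]
    - [0,0,0.145,0,0,0,0]
    - [0,0,0.145,0,0,0,0]

```text
time_s: 8.6
tool_pos: [0.5722, 0.0736, 0.0997]
tool_rot: [180.0, -0.0, 24.7]
force: [-0.7, -0.6, -1.3]
grip_width: 0.0679
grasp_force: 24.9
```

Emit:
apply_moves:
  moves:
    - [0,0,0.004,0,0,0,0]
    - [0,0,0.008,0,0,0,0]
    - [0,0,0.012,0,0,0,0]
    - [0,0,0.012,0,0,0,0]

```text
time_s: 9.0
tool_pos: [0.5734, 0.0742, 0.0995]
tool_rot: [179.9, -0.2, 24.7]
force: [-3.0, -0.1, 10.6]
grip_width: 0.0679
grasp_force: 24.8
```

Emit:
apply_moves:
  moves:
    - [0,0,0,0,0,0,1]
    - [0,0,0,0,0,0,1]
    - [0,0,0,0,0,0,1]
    - [0,0,0,0,0,0,1]
    - [0,0,-0.1,0,0,0,1]
    - [0,0,-0.3,0,0,0,1]
    - [0,0,-0.55,0,0,0,1]
    - [-0.04,0.2,-0.6,0,0,0,1]
    - [-0.08,0.45,-0.6,0,0,0,1]
    - [-0.12,0.7,-0.6,0,0,0,1]
    - [-0.18,0.9,-0.6,0,0,0,1]
    - [-0.18,1,-0.6,0,0,0,1]
    - [-0.18,1,-0.6,0,0,0,1]
    - [-0.18,1,-0.6,0,0,0,1]
    - [-0.18,1,-0.6,0,0,0,1]

```text
time_s: 10.5
tool_pos: [0.6231, -0.1202, 0.2172]
tool_rot: [-179.9, -0.0, 24.9]
force: [0.2, 1.1, -0.1]
grip_width: 0.087
grasp_force: 0.0
```

```bash
cat >> h.py <<'E'
def held(k,dz,row=212,x0=None):
    """fit held (or standing when x0 given) beaker in the wrist picture; returns world xy, tool-frame mm"""
    c=viewer.get_calibration('wrist');t=env.get_obs();im=viewer.read_camera('wrist')
    L=masks_of('wrist',k+'_mid'); R0=rot(t['tool_rot']);T=t['tool_pos']
    print('tool',T.round(4),t['tool_rot'].round(2),[(np.round(l['location']),l['conf']) for l in L])
    z=T[2]+dz if x0 is None else dz
    if x0 is None: x0=T[:2]
    w=proj(c,'wrist',[*x0,z+.04]); L=[l for l in L if np.hypot(*(np.array(l['location'])-w))<60]
    if not L: return None,c,im,R0,T
    M=L[0]['pixels'].copy(); M[row:]=0
    def cost(v):
        S=sil(c,'wrist',k,v[0],v[1],z)[::2,::2].copy();S[row:]=0
        return 1-(S&M).sum()/(S|M).sum()
    r=minimize(cost,x0,method='Nelder-Mead',options=dict(initial_simplex=[x0,np.add(x0,[.008,0]),np.add(x0,[0,.008])],xatol=1e-4,fatol=1e-4))
    print(k,r.x.round(4),round(r.fun,3),'rel tool mm',(R0.T@np.append(r.x-T[:2],0)*1000).round(2))
    return r.x,c,im,R0,T
E
python3 - <<'E'
from h import *
_,_,im,_,_=held('medium',0.,384,[.635,-.149])
cv2.imwrite('pics/w4.png',im[...,::-1])
E
```

```text
tool [ 0.6231 -0.1202  0.2172] [-1.7993e+02 -3.0000e-02  2.4950e+01] [(array([288., 178.]), 0.85)]
medium [ 0.6343 -0.1491] 0.022 rel tool mm [-2.07 30.96 -0.04]
```

Emit:
apply_moves:
  moves:
    - [-0.01,0.1,0,0,0,0,1]
    - [-0.01,0.155,0.1,0,0,0,1]
    - [-0.01,0.155,0.3,0,0,0,1]
    - [-0.01,0.155,0.5,0,0,0,1]
    - [-0.01,0.155,0.65,0,0,0,1]
    - [-0.01,0.155,0.74,0,0,0,1]
    - [-0.01,0.155,0.785,0,0,0,1]
    - [-0.01,0.155,0.785,0,0,0,1]
    - [-0.01,0.155,0.785,0,0,0,0]
    - [-0.01,0.155,0.785,0,0,0,0]
    - [-0.01,0.155,0.785,0,0,0,0]
    - [-0.01,0.155,0.785,0,0,0,0]
    - [-0.01,0.155,0.785,0,0,0,0]
    - [-0.01,0.155,0.785,0,0,0,0]

```text
time_s: 12.0
tool_pos: [0.6347, -0.1522, 0.0609]
tool_rot: [180.0, -0.0, 24.7]
force: [-0.0, 0.1, 1.9]
grip_width: 0.0598
grasp_force: 25.0
```

Emit:
apply_moves:
  moves:
    - [0,0,-0.1,0,0,0,0]
    - [0,0,-0.3,0,0,0,0]
    - [0,0,-0.55,0,0,0,0]
    - [0,0,-0.75,0,0,0,0]
    - [0.05,-0.2,-0.87,0,0,0,0]
    - [0.1,-0.4,-0.87,0,0,0,0]
    - [0.15,-0.6,-0.87,0,0,0,0]
    - [0.19,-0.72,-0.87,0,0,0,0]
    - [0.19,-0.76,-0.87,0,0,0,0]
    - [0.19,-0.76,-0.87,0,0,0,0]
    - [0.19,-0.76,-0.87,0,0,0,0]
    - [0.19,-0.76,-0.87,0,0,0,0]

```text
time_s: 13.2
tool_pos: [0.6054, -0.0008, 0.2337]
tool_rot: [180.0, 0.0, 24.5]
force: [0.5, 0.4, -0.9]
grip_width: 0.0594
grasp_force: 25.0
```

Run:
```python
from h import *
p,c,im,R0,T=held('medium',-.0609)
cv2.imwrite('pics/w5.png',im[...,::-1])
q,_,_,_,_=held('large',.018,384,[.572,.0735])
b,G=edgefit(im,c,.572,.0735,.128,[(.034,-1),(.0275,1)],search=.006); print('rim',b,R0.T@(np.array([b[1],b[2],0])-[*T[:2],0])*1000)
print(env.get_obs()['force'])
```

```text
tool [ 0.6054 -0.0008  0.2337] [1.7997e+02 5.0000e-02 2.4540e+01] [(array([258., 227.]), 0.91)]
medium [6.051e-01 5.000e-04] 0.02 rel tool mm [ 0.26 -1.31 -0.  ]
tool [ 6.054e-01 -1.000e-04  2.338e-01] [1.7999e+02 3.0000e-02 2.4580e+01] [(array([177., 184.]), 0.58)]
large [0.5723 0.0721] 0.034 rel tool mm [-7.000e-02 -7.941e+01 -1.000e-02]
rim (np.float64(51.33682995911812), np.float64(0.572), np.float64(0.072)) [-1.21370537e-01 -8.01079345e+01 -4.31426729e-02]
[ 0.65187172 -0.24079802 -0.25951263]
```

View pics/w5.png

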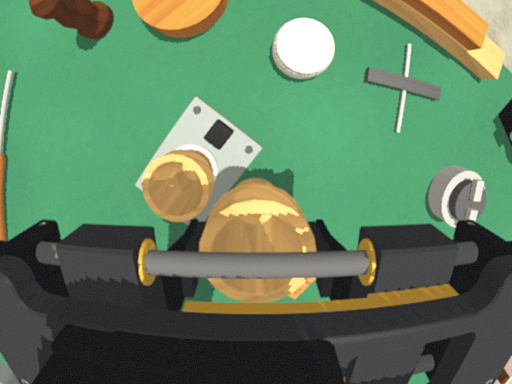

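Emit:
apply_moves:
  moves:
    - [0,-0.2,0,0,0,0,0]
    - [0,-0.34,0,0,0,0,0]
    - [-0.002,-0.392,0.08,0,0,0,0]
    - [-0.002,-0.392,0.15,0,0,0,0]
    - [-0.002,-0.392,0.175,0,0,0,0]
    - [-0.002,-0.392,0.175,0,0,0,0]
    - [-0.002,-0.392,0.175,0,0,0,0]
    - [-0.002,-0.392,0.175,0,0,0,0]

```text
time_s: 14.2
tool_pos: [0.5726, 0.0721, 0.1996]
tool_rot: [180.0, -0.0, 24.7]
force: [-0.3, -0.7, -0.1]
grip_width: 0.0596
grasp_force: 25.0
```

Run:
```python
from h import *
p,c,im,R0,T=held('medium',-.0609)
big=cv2.resize(im[90:290,130:390],(780,600),interpolation=cv2.INTER_CUBIC)
# overlay predicted large rim circle at (.572,.072)
def ov(pts,col):
    P=np.array([(np.array(proj(c,'wrist',q))-[130,90])*3 for q in pts]);cv2.polylines(big,[P.round().astype(np.int32)],True,col,1)
big=np.ascontiguousarray(big)
ov(circ(.572,.072,.128,.068),(255,0,0));ov(circ(.572,.072,.128,.055),(255,0,0));ov(circ(*p,T[2]-.0609,.040),(0,0,255));ov(circ(.572,.072,.094,.068),(255,0,0))
cv2.imwrite('pics/w6.png',big[...,::-1]);
```

```text
tool [0.5726 0.0721 0.1996] [ 1.7999e+02 -4.0000e-02  2.4660e+01] [(array([258., 227.]), 0.96), (array([459.,  90.]), 0.23)]
medium [0.5726 0.0736] 0.023 rel tool mm [ 0.54 -1.37  0.  ]
```

View pics/w6.png

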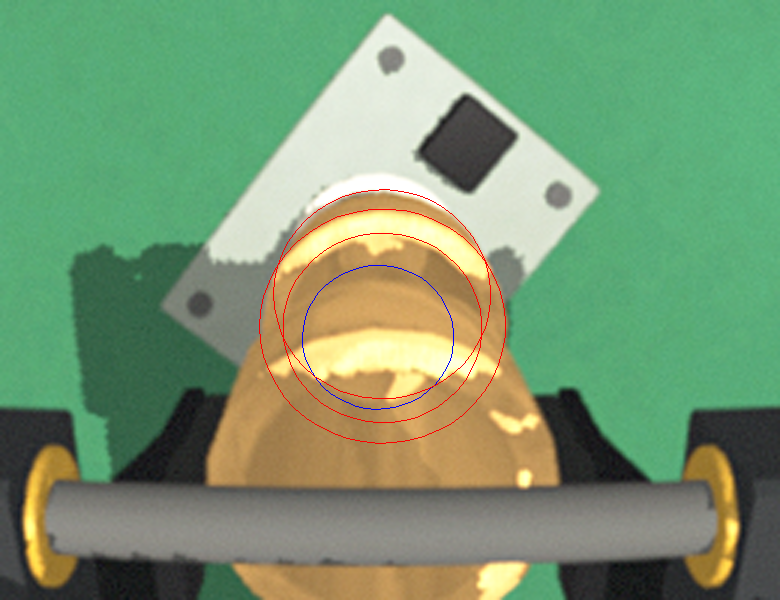

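Emit:
apply_moves:
  moves:
    - [-0.006,0.006,0.02,0,0,0,0]
    - [-0.006,0.006,0.06,0,0,0,0]
    - [-0.006,0.006,0.1,0,0,0,0]
    - [-0.006,0.006,0.14,0,0,0,0]
    - [-0.006,0.006,0.18,0,0,0,0]
    - [-0.006,0.006,0.22,0,0,0,0]
    - [-0.006,0.006,0.25,0,0,0,0]
    - [-0.006,0.006,0.25,0,0,0,0]
    - [-0.006,0.006,0.25,0,0,0,0]

```text
time_s: 15.2
tool_pos: [0.5714, 0.0713, 0.1491]
tool_rot: [-180.0, 0.0, 24.7]
force: [0.7, 0.6, -0.7]
grip_width: 0.0596
grasp_force: 25.0
```

Emit:
apply_moves:
  moves:
    - [0,0,0.01,0,0,0,0]
    - [0,0,0.02,0,0,0,0]
    - [0,0,0.03,0,0,0,0]
    - [0,0,0.04,0,0,0,0]
    - [0,0,0.05,0,0,0,0]
    - [0,0,0.058,0,0,0,0]
    - [0,0,0.066,0,0,0,0]
    - [0,0,0.072,0,0,0,0]
    - [0,0,0.072,0,0,0,0]

```text
time_s: 16.1
tool_pos: [0.5713, 0.0711, 0.1346]
tool_rot: [180.0, 0.0, 24.7]
force: [-1.6, -0.1, -0.3]
grip_width: 0.0594
grasp_force: 25.0
```

Emit:
apply_moves:
  moves:
    - [0,0,0.004,0,0,0,0]
    - [0,0,0.008,0,0,0,0]
    - [0,0,0.012,0,0,0,0]
    - [0,0,0.012,0,0,0,0]

```text
time_s: 16.5
tool_pos: [0.5719, 0.071, 0.1331]
tool_rot: [179.9, -0.0, 24.7]
force: [-0.3, -1.7, 5.2]
grip_width: 0.0597
grasp_force: 25.1
```

Emit:
apply_moves:
  moves:
    - [0,0,0,0,0,0,1]
    - [0,0,0,0,0,0,1]
    - [0,0,0,0,0,0,1]
    - [0,0,0,0,0,0,1]
    - [0,0,-0.1,0,0,0,1]
    - [0,0,-0.3,0,0,0,1]
    - [-0.1,0.1,-0.4,0,0,0,1]
    - [-0.28,0.28,-0.4,0,0,0,1]
    - [-0.46,0.46,-0.4,0,0,0,1]
    - [-0.64,0.62,-0.4,0,0,0,1]
    - [-0.82,0.78,-0.4,0,0,0,1]
    - [-1,0.9,-0.4,0,0,0,1]
    - [-1,0.9,-0.4,0,0,0,1]

```text
time_s: 17.8
tool_pos: [0.4614, -0.1827, 0.2119]
tool_rot: [179.9, 0.2, 24.1]
force: [0.6, 0.6, -0.5]
grip_width: 0.0868
grasp_force: 0.0
```

Emit:
apply_moves:
  moves:
    - [-0.268,0.15,0,0,0,0,1]
    - [-0.268,0.15,0,0,0,0,1]
    - [-0.268,0.15,0,0,0,0,1]
    - [-0.268,0.15,0,0,0,0,1]
    - [-0.268,0.15,0,0,0,0,1]

```text
time_s: 18.3
tool_pos: [0.4301, -0.2238, 0.2124]
tool_rot: [-180.0, -0.0, 24.9]
force: [0.1, 0.1, 0.4]
grip_width: 0.0871
grasp_force: 0.0
```

Run:
```python
from h import *
_,_,im,_,_=held('small',0.,384,[.436,-.240])
cv2.imwrite('pics/w7.png',im[...,::-1]);print(env.get_obs()['joint_velocities'].round(1))
```

```text
tool [ 0.4301 -0.2238  0.2124] [-1.7999e+02 -4.0000e-02  2.4910e+01] [(array([269., 180.]), 0.74)]
small [ 0.4349 -0.2393] 0.031 rel tool mm [-2.2  16.04 -0.  ]
[ 0.2  0.1  0.4  0.1  0.1 -0.   0.2]
```

Emit:
apply_moves:
  moves:
    - [-0.01,0.085,0,0,0,0,1]
    - [-0.01,0.085,0.15,0,0,0,1]
    - [-0.01,0.085,0.35,0,0,0,1]
    - [-0.01,0.085,0.55,0,0,0,1]
    - [-0.01,0.085,0.7,0,0,0,1]
    - [-0.01,0.085,0.8,0,0,0,1]
    - [-0.01,0.085,0.852,0,0,0,1]
    - [-0.01,0.085,0.852,0,0,0,1]
    - [-0.01,0.085,0.852,0,0,0,0]
    - [-0.01,0.085,0.852,0,0,0,0]
    - [-0.01,0.085,0.852,0,0,0,0]
    - [-0.01,0.085,0.852,0,0,0,0]
    - [-0.01,0.085,0.852,0,0,0,0]
    - [-0.01,0.085,0.852,0,0,0,0]

```text
time_s: 19.8
tool_pos: [0.4345, -0.242, 0.0424]
tool_rot: [180.0, -0.0, 24.7]
force: [-0.3, -0.3, 1.8]
grip_width: 0.0531
grasp_force: 25.0
```

Emit:
apply_moves:
  moves:
    - [0,0,-0.1,0,0,0,0]
    - [0,0,-0.3,0,0,0,0]
    - [0,0,-0.55,0,0,0,0]
    - [0,0,-0.8,0,0,0,0]
    - [0.1,0,-0.975,0,0,0,0]
    - [0.3,-0.1,-0.975,0,0,0,0]
    - [0.5,-0.2,-0.975,0,0,0,0]
    - [0.7,-0.3,-0.975,0,0,0,0]
    - [0.85,-0.4,-0.975,0,0,0,0]
    - [0.9,-0.4,-0.975,0,0,0,0]

```text
time_s: 20.8
tool_pos: [0.5657, -0.0876, 0.237]
tool_rot: [-179.9, -0.1, 25.2]
force: [0.3, -0.2, -0.8]
grip_width: 0.0534
grasp_force: 25.0
```

Emit:
apply_moves:
  moves:
    - [0.15,-0.15,0,0,0,0,0]
    - [0.3,-0.28,0,0,0,0,0]
    - [0.378,-0.345,0,0,0,0,0]
    - [0.378,-0.345,0,0,0,0,0]
    - [0.378,-0.345,0,0,0,0,0]
    - [0.378,-0.345,0,0,0,0,0]
    - [0.378,-0.345,0,0,0,0,0]

```text
time_s: 21.5
tool_pos: [0.6038, -0.0017, 0.2369]
tool_rot: [179.9, 0.0, 24.6]
force: [0.5, -0.1, -0.7]
grip_width: 0.0528
grasp_force: 25.0
```

Run:
```python
from h import *
p,c,im,R0,T=held('small',-.0424)
b,G=edgefit(im,c,.572,.0715,.160,[(.0305,-1),(.0235,1)],search=.006); print('rim',b,R0.T@(np.array([b[1],b[2],0])-[*T[:2],0])*1000)
print('outer',edgefit(im,c,.572,.0715,.160,[(.0305,-1)],search=.006)[0])
held('medium',.072,384,[.572,.0715])
big=np.ascontiguousarray(cv2.resize(im[90:290,80:340],(780,600),interpolation=cv2.INTER_CUBIC))
def ov(pts,col):
    P=np.array([(np.array(proj(c,'wrist',q))-[80,90])*3 for q in pts]);cv2.polylines(big,[P.round().astype(np.int32)],True,col,1)
ov(circ(b[1],b[2],.16,.061),(255,0,0));ov(circ(b[1],b[2],.16,.047),(255,0,0))
if p is not None: ov(circ(*p,T[2]-.0424,.036),(0,0,255))
cv2.imwrite('pics/w8.png',big[...,::-1])
```

```text
tool [ 0.6038 -0.0017  0.2369] [1.7995e+02 4.0000e-02 2.4580e+01] [(array([255., 230.]), 0.83)]
small [ 6.039e-01 -4.000e-04] 0.015 rel tool mm [ 0.64 -1.12 -0.  ]
rim (np.float64(48.52282278995162), np.float64(0.5725), np.float64(0.073)) [ 2.62444964e+00 -8.09170845e+01 -7.55260490e-02]
outer (np.float64(28.218509431619744), np.float64(0.5725), np.float64(0.073))
tool [ 0.6039 -0.001   0.237 ] [1.7996e+02 2.0000e-02 2.4620e+01] [(array([170., 186.]), 0.91), (array([256., 230.]), 0.54)]
medium [0.5723 0.0728] 0.058 rel tool mm [ 2.070e+00 -8.021e+01 -5.000e-02]
```

View pics/w8.png

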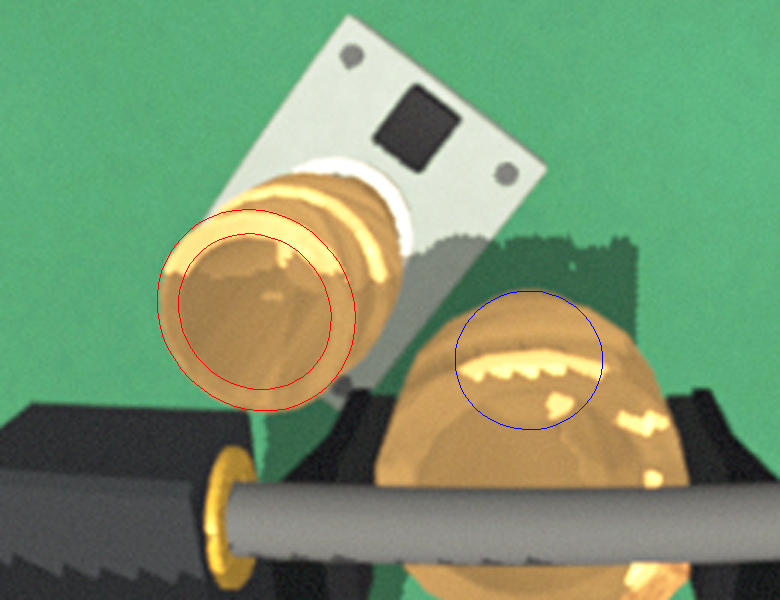

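Emit:
apply_moves:
  moves:
    - [0,-0.2,0,0,0,0,0]
    - [0.007,-0.34,0,0,0,0,0]
    - [0.007,-0.396,0.06,0,0,0,0]
    - [0.007,-0.396,0.11,0,0,0,0]
    - [0.007,-0.396,0.13,0,0,0,0]
    - [0.007,-0.396,0.13,0,0,0,0]
    - [0.007,-0.396,0.13,0,0,0,0]
    - [0.007,-0.396,0.13,0,0,0,0]

```text
time_s: 22.5
tool_pos: [0.5727, 0.072, 0.2111]
tool_rot: [180.0, -0.0, 24.6]
force: [0.0, 0.2, -0.7]
grip_width: 0.0531
grasp_force: 25.0
```

Run:
```python
from h import *
p,c,im,R0,T=held('small',-.0424)
big=np.ascontiguousarray(cv2.resize(im[90:290,130:390],(780,600),interpolation=cv2.INTER_CUBIC))
def ov(pts,col):
    P=np.array([(np.array(proj(c,'wrist',q))-[130,90])*3 for q in pts]);cv2.polylines(big,[P.round().astype(np.int32)],True,col,1)
ov(circ(.5723,.0722,.16,.061),(255,0,0));ov(circ(.5723,.0722,.128,.061),(255,0,0))
if p is not None: ov(circ(*p,T[2]-.0424,.036),(0,0,255))
cv2.imwrite('pics/w9.png',big[...,::-1])
```

```text
tool [0.5727 0.072  0.2111] [ 1.7999e+02 -2.0000e-02  2.4650e+01] [(array([258., 229.]), 0.94)]
small [0.5725 0.0734] 0.015 rel tool mm [ 0.36 -1.38 -0.  ]
```

View pics/w9.png

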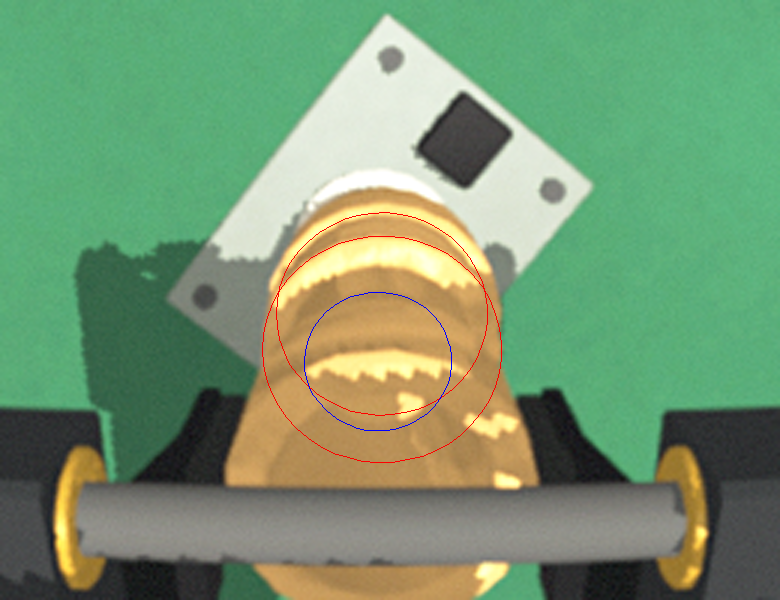

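Emit:
apply_moves:
  moves:
    - [-0.004,0.004,0.02,0,0,0,0]
    - [-0.004,0.004,0.05,0,0,0,0]
    - [-0.004,0.004,0.08,0,0,0,0]
    - [-0.004,0.004,0.11,0,0,0,0]
    - [-0.004,0.004,0.14,0,0,0,0]
    - [-0.004,0.004,0.17,0,0,0,0]
    - [-0.004,0.004,0.17,0,0,0,0]
    - [-0.004,0.004,0.17,0,0,0,0]

```text
time_s: 23.4
tool_pos: [0.5717, 0.0719, 0.1768]
tool_rot: [-180.0, 0.0, 24.8]
force: [-0.4, 0.4, -1.5]
grip_width: 0.0532
grasp_force: 25.0
```

Emit:
apply_moves:
  moves:
    - [0,0,0.01,0,0,0,0]
    - [0,0,0.02,0,0,0,0]
    - [0,0,0.03,0,0,0,0]
    - [0,0,0.04,0,0,0,0]
    - [0,0,0.048,0,0,0,0]
    - [0,0,0.055,0,0,0,0]
    - [0,0,0.055,0,0,0,0]
    - [0,0,0.055,0,0,0,0]

```text
time_s: 24.2
tool_pos: [0.5718, 0.0719, 0.1659]
tool_rot: [180.0, 0.0, 24.7]
force: [0.3, -0.3, -0.7]
grip_width: 0.0532
grasp_force: 25.0
```

Emit:
apply_moves:
  moves:
    - [0,0,0.004,0,0,0,0]
    - [0,0,0.008,0,0,0,0]
    - [0,0,0.012,0,0,0,0]
    - [0,0,0.012,0,0,0,0]

```text
time_s: 24.6
tool_pos: [0.5723, 0.0718, 0.1644]
tool_rot: [179.9, -0.1, 24.7]
force: [0.0, -0.4, 4.2]
grip_width: 0.0529
grasp_force: 25.0
```

Contact came at the expected height of 0.1644 m. I'll release, rise and back off for a check.

Emit:
apply_moves:
  moves:
    - [0,0,0,0,0,0,1]
    - [0,0,0,0,0,0,1]
    - [0,0,0,0,0,0,1]
    - [0,0,0,0,0,0,1]
    - [0,0,-0.1,0,0,0,1]
    - [0,0,-0.3,0,0,0,1]
    - [0,0,-0.4,0,0,0,1]
    - [0,0.2,-0.4,0,0,0,1]
    - [0,0.4,-0.4,0,0,0,1]
    - [0,0.6,-0.4,0,0,0,1]
    - [0,0.8,-0.4,0,0,0,1]
    - [0,0.9,-0.4,0,0,0,1]
    - [0,0.9,-0.4,0,0,0,1]
    - [0,0.9,-0.4,0,0,0,1]

```text
time_s: 26.0
tool_pos: [0.6468, -0.09, 0.2432]
tool_rot: [-179.9, 0.0, 24.8]
force: [1.1, 0.2, 0.2]
grip_width: 0.0873
grasp_force: 0.0
```

Run:
```python
from h import *
sd=viewer.read_camera('side');sc=viewer.read_camera('scene')
z=lambda a,u,v:np.ascontiguousarray(cv2.resize(a[v-55:v+55,u-55:u+55],(390,390),interpolation=cv2.INTER_CUBIC))
out=[]
for n,a,u,v in (('side',sd,235,160),('scene',sc,275,150)):
    c=viewer.get_calibration(n);k=z(a,u,v)
    for h,d in ((.094,.068),(.128,.061),(.16,.054),(.192,.054)):
        P=np.array([(proj(c,n,q)-[u-55,v-55])*390/110 for q in circ(.5722,.0725,h,d)]);cv2.polylines(k,[P.round().astype(np.int32)],True,(255,0,0),1)
    out.append(k)
cv2.imwrite('pics/f.png',np.hstack(out)[...,::-1]);o=env.get_obs();print(o['time_s'],o['tool_pos'],o['force'])
```

```text
26.1 [ 0.64678031 -0.08867063  0.24379725] [ 0.14352174  0.44664798 -0.32969995]
```

View pics/f.png

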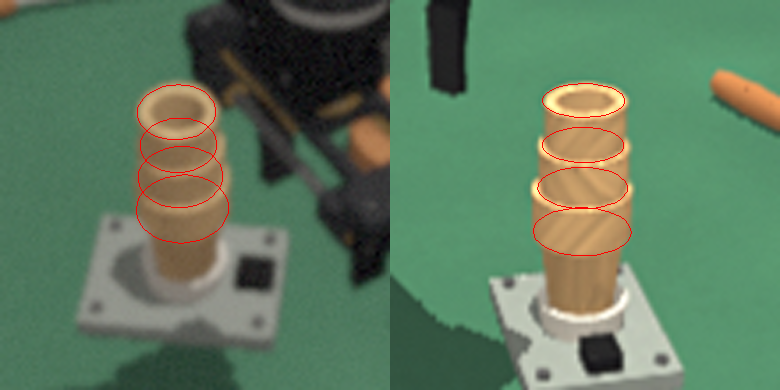

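The stack stands upright in the ring. In both views the collars match the predicted home heights: the top rim is at about (176,111) in the side crop and (584,101) in the scene crop.

```bash
python3 -c "
from cell import env
print(env.sign_off())"
```

```text
the job is handed in; nothing more can be done
None
```

The large beaker stands on the cradle floor, which should hold the pin down (I couldn't read the pin directly), with the medium and small beakers nested fully home; I handed the job in at about 26 s, with the arm clear of the stack and no bystander touched as far as I could see.

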